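# Load the assembly board into the empty drying-rack slot

### The job

Put the half-built model away in the drying rack: raise the loading table by its black post, with the assembly board lying on it, until it is level with the only empty pair of rails in the bay ahead. Let go, then push the board by its upright handle across onto those rails until it is fully home against the back stop, lying flat. Leave the flat sheets in the rack and everything else on the bench where they are.

Things in the scene. Friction and masses are not known exactly. Their poses are not given: they have to be found in the camera images.
- rack: Fixed drying rack on a wooden base (12 mm thick). Origin: bench height, middle of the loading bay's mouth; +y points straight into the bay, +x to the lift's columns, z up. Two open-topped bays, 205 mm high, 129 mm wide inside, centred on x = 0 (loading bay, ahead of the loading table) and x = -145 mm (storage bay), both entered at y = 0. Two of the loading bay's three rail pairs hold a sheet.
- rail_low (a point): Lowest rail pair of the loading bay: mid-way between the rails at the mouth (rack x = 0, y = 0), at the height of the rail tops, 85 mm over the bench. All rails are steel ledges 12 mm wide and 105 mm long; their first 12 mm slope down 4 mm as a lead-in. The storage bay has its pairs at the same heights.
- rail_mid (a point): Middle rail pair of the loading bay, same point: rail tops 125 mm over the bench.
- rail_top (a point): Top rail pair of the loading bay, same point: rail tops 165 mm over the bench.
- stop (a point): Foot of the face of the back stop, an upright aluminium strip at the far end of the loading bay, rack x = 0, y = 105 mm; it stops the board at every height.
- lift (a joint): Height of the loading table (m): 0 at its lowest, where it starts, to 0.13. Its top face is 50 mm + this over the bench: level with the rails at 0.035, 0.075, 0.115. Counterbalanced, 4 to 5 N of friction either way, stays where left. Aluminium plate, rack y -200 to -5 mm, 138 mm wide, 10 mm side fences 124 mm apart. Its two columns (rack x = 89, y = -50 and -150 mm) are 236 mm high.
- lift_grip (a point): Grip point on the loading table's black upright round post (22 mm thick, 55 mm tall): on its axis, 35 mm above the table's top face, 20 mm below the post's top. It stands at rack x = -125, y = -110 mm and moves up with the table. Clear by 45 mm or more all round.
- board: Loose plywood assembly board (about 150 g) with a half-built model stuck on, flat on the loading table, axes nearly the rack's. Panel 120 (x) x 100 (y) x 5 mm; origin: centre of its underside. A 44 mm wide tongue runs back and ends in an upright handle block 44 mm wide, y = -120 to -108 mm, top 37 mm over the underside. Home against the stop the origin is at rack y = 55 mm; the tongue sticks out.
- sheet1: Loose flat plywood kit sheet, 120 x 100 x 4 mm, no handle; origin at the centre of its underside. It lies on the lowest rails, either in the loading bay (rack x about 0) or in the storage bay (rack x about -145 mm). The sheet in the storage bay lies at the height of the loading bay's empty pair.
- sheet2: Loose flat plywood kit sheet, 120 x 100 x 4 mm, no handle; origin at the centre of its underside. It lies on the middle rails, either in the loading bay (rack x about 0) or in the storage bay (rack x about -145 mm). The sheet in the storage bay lies at the height of the loading bay's empty pair.
- sheet3: Loose flat plywood kit sheet, 120 x 100 x 4 mm, no handle; origin at the centre of its underside. It lies on the top rails, either in the loading bay (rack x about 0) or in the storage bay (rack x about -145 mm). The sheet in the storage bay lies at the height of the loading bay's empty pair.
- paint_pot: Bystander. Small closed glass paint pot, 32 mm across, 42 mm tall, standing on the rack's wooden base beside the lift; origin under its centre.
- glue_bottle: Bystander. White glue bottle, 38 mm across, 110 mm tall; origin under its centre.
- thinner: Bystander. Amber bottle, 54 mm across, 120 mm tall; origin under its centre.
- mug: Bystander. White mug, 80 mm across, 90 mm tall; origin under its centre.
- block: Bystander. Cork sanding block 70 x 45 x 30 mm; origin under its centre.
Things that resemble listed ones, but are neither listed nor needed, are in the scene too. Leave any orange look-alike of the sheet2 alone. What is shaped like the board but yellow is not meant.

How it is judged:
By the outcome, as a careful person would: the job done as asked, in the order asked, and still so for the second after the job is handed in, with the robot touching nothing.
It also fails if it takes over 51 s, if anything falls off the work surface, if the arm or the gripper's body presses on something with over 40 N, if the wrist force passes 120 N, or if a joint passes its speed limit or range.

### The arm

A 6-joint arm with a two-finger parallel gripper is mounted at the origin on the work surface. World frame = base frame: x ahead of the robot, y to its left, z up, the work surface at z = 0. Lengths are in m, angles in rad, forces in N, time in s.
With the tool pointing down it reaches from about 0.425 to 0.95 m from the base axis. Payload 3.5 kg.
Tool frame: the origin (TCP) lies at the very end of the fingers, on their centre line; the grasp point (between the pads) lies 19 mm behind it; z points along the fingers, y is the line along which they close (so a half turn about z gives the same grasp; the last joint's range is limited). The gripper opens to 85 mm and grips with 20 to 120 N. Pads are 22 mm wide; open, the fingers measure 114 mm over their backs; the gripper's body (76 mm by 85 mm) begins 54 mm behind the grasp point. The pads swing forward as they close: fully open they stand 13 mm farther back than shut.
Start: joints at [-1.472, 0.286, 1.577, -0, 1.279, -0.15], TCP at [0.166, -0.654, 0.197] pointing down, gripper open.
Joint ranges: [-2.77, 2.77], [-0.9, 2.22], [0.21, 2.48], [-1.53, 4.67], [0.24, 2.81], [-2.84, 2.84]. Speed limits (rad/s): [2.79, 2.79, 3.14, 3.14, 3.14, 3.14].

### API

Orientations are given as a unit quaternion [x, y, z, w].
In Python, from plant import ctrl gives the robot as it stands.
- The arm moves only by the tool carry_out, never from a script. Its argument "deltas" is one flat list of numbers, 6 for each row, row after row: the shift along the tool's x, y, z in m, then the turn, a rotation vector about the tool's x, y, z in rad. A call has 1 to 5 rows; each row is the pose to reach, as a shift and turn from the pose commanded when the call began, along the tool's axes at that moment; what a row does not reach only later rows make up. A row lasts 1/8 s, in which the tool goes at most 62.5 mm and 10.7 degrees, less where a joint would pass 70% of its speed; a pose out of reach is approached as far as the arm can. A call with a gripper value outside its range is refused whole. "grip" is the opening in per cent of the stroke, from 0 (shut) to 100 (fully open), set as the call begins (left out, the last holds). The fingers move at their own pace and stop on an object; "grip_force" is the grip in N (left out, the last holds). Time passes only in rows, so rows that repeat a pose let the fingers close. It gives the time, the measured TCP pose, the force, the opening and the grip force at its end, in the units of the state.
- ctrl.get_state(): the state, without advancing time (a new reading comes with each control period).
- ctrl.read_camera(name): name is "scene" or "top"; returns (picture, depth): 384x512x3 uint8, red, green, blue; 384x512 float32, m along the optical axis (not along the pixel's ray), 0 where there is no reading.
- ctrl.camera_model(name): a dict with "intrinsics" (3x3 intrinsics, pixels), "extrinsics" (4x4, takes a point from world to camera coordinates). Camera axes: x right, y down, z forward; pixel columns grow to the right and rows downward; lengths in m; the calibration is good to about 2 mm. A picture is of the moment at which its call begins. camera_model takes no time and is no camera call.
- ctrl.sign_off(): hands the job in; it is judged then, once.
Trained networks look in the newest picture that a camera, given by its name, has taken for a name from the list of things; names that differ only in an ending like _2 or _b are one class to them, and where a whole thing is asked for, a point or a joint stands for the part that bears it (a point fixed in the world has none). Each returns a list of dicts, best first, with "score" (0 to 1); they miss things now and then, are a little off and sometimes report something else, mostly with a low value. They report only what shows in the picture. A call takes as long as a camera call. They do not tell look-alikes from the thing itself.
- ctrl.find_in(camera, query): "uv" ([column, row] in pixels, amid what is visible of it).
The state is a dict: "time": time; "qpos": joint angles; "dq": joint speeds; "joint_efforts": joint torques, N m; "eef_pos": TCP position; "tcp_rot": TCP orientation; "contact_force": force on the tool from outside, world axes, zero at the start; "wrist_torque": the same for the moment, N m; "opening": opening from 0.0 (shut) to 1.0 (fully open); "finger_force": force on a finger pad.
Only numpy, scipy, OpenCV 4.12 (cv2) and the standard library are available. Lean on these libraries where they do the work, as an engineer would, in place of code of your own. Each camera call takes 0.05 s, during which the arm holds its last target. There are 200 camera calls.

## Working session

There is one attempt and no reset: what is moved stays moved. The work goes in short steps, Python scripts to look and compute and a tool call to move; the robot and the scene stay as the last step left them, time stands still between calls to the robot, and variables do not carry over. Pictures are saved under pics/ and viewed, at most 10 in all, crops included, and the job is handed in when it is done.

Besides the shell and the picture viewer there is one more tool, called after "Emit:" in YAML: its name, and indented under it one key for each argument. carry_out: Moves the arm, as the interface text tells. Its arguments: {"type":"object","properties":{"deltas":{"type":"array"},"grip":{"type":"number"},"grip_force":{"type":"number"}},"required":["deltas"]}

```bash
mkdir -p pics; cat > h.py <<'E'
import numpy as np, cv2
from plant import ctrl
def cap(n,tag):
    p,d=ctrl.read_camera(n); cv2.imwrite(f'pics/{tag}.png',cv2.cvtColor(p,cv2.COLOR_RGB2BGR)); np.save(f'/tmp/{tag}.npy',d); return p,d
def cloud(n,d):
    m=ctrl.camera_model(n);K=np.array(m['intrinsics']);T=np.linalg.inv(np.array(m['extrinsics']))
    v,u=np.mgrid[:d.shape[0],:d.shape[1]]
    P=np.stack([(u-K[0,2])/K[0,0]*d,(v-K[1,2])/K[1,1]*d,d],-1)
    W=P@T[:3,:3].T+T[:3,3]; W[d==0]=np.nan; return W
E
python3 - <<'E'
from h import *
print(ctrl.get_state())
for n in('scene','top'):
    p,d=cap(n,n+'0');W=cloud(n,d)
    m=ctrl.camera_model(n);print(n,np.round(np.linalg.inv(np.array(m['extrinsics'])),3).tolist())
    for q in('rack','lift_grip','board','sheet1','sheet2','sheet3','paint_pot','glue_bottle','thinner','mug','block'):
        print(q,[(np.round(r['uv']).astype(int).tolist(),round(r['score'],2),np.round(W[int(r['uv'][1]),int(r['uv'][0])],3).tolist()) for r in ctrl.find_in(n,q)[:3]])
E
python3 -c "
import cv2,numpy as np
"
```

```text
{'time': 0.0, 'qpos': array([-1.47200234e+00,  2.87175239e-01,  1.57818453e+00,  3.84342774e-05,
        1.27859200e+00, -1.49974175e-01]), 'dq': array([ 0.00074322, -0.00135644,  0.00087105,  0.00122913,  0.00013234,
        0.00066229]), 'joint_efforts': array([-6.12711283e-04, -4.05987453e+01, -2.92622656e+01, -1.21829107e-04,
        5.82441251e-03, -9.26067543e-07]), 'eef_pos': array([ 0.16617412, -0.65346428,  0.19513682]), 'tcp_rot': array([ 9.92274267e-01,  1.24057997e-01,  4.85715626e-05, -1.17869626e-03]), 'contact_force': array([-0.75355404,  0.56891491,  0.1653744 ]), 'wrist_torque': array([-0.0184407 ,  0.00138852,  0.02828156]), 'finger_force': 0.0, 'opening': 1.0019126655401338}
scene [[0.715, 0.587, -0.378, 0.926], [0.699, -0.604, 0.383, -0.449], [-0.004, -0.538, -0.843, 1.201], [0.0, 0.0, 0.0, 1.0]]
rack [([276, 239], 0.85, [0.553, 0.042, 0.052])]
lift_grip [([262, 263], 0.56, [0.577, -0.034, 0.054]), ([271, 236], 0.32, [0.529, 0.055, 0.015])]
board [([280, 259], 0.94, [0.603, 0.003, 0.059]), ([109, 244], 0.84, [0.221, -0.271, 0.009])]
sheet1 [([329, 206], 0.89, [0.6
[... 1090 characters left out ...]
229], 0.68, [0.357, 0.403, 0.003]), ([214, 183], 0.57, [0.491, 0.182, 0.128])]
sheet2 [([227, 131], 0.74, [0.635, 0.148, 0.173]), ([147, 229], 0.68, [0.357, 0.403, 0.003]), ([214, 183], 0.57, [0.491, 0.182, 0.128])]
sheet3 [([227, 131], 0.74, [0.635, 0.148, 0.173]), ([147, 229], 0.68, [0.357, 0.403, 0.003]), ([214, 183], 0.57, [0.491, 0.182, 0.128])]
paint_pot [([294, 221], 0.45, [0.388, -0.062, 0.049])]
glue_bottle [([392, 162], 0.62, [0.578, -0.353, 0.082])]
thinner [([216, 183], 0.72, [0.487, 0.178, 0.134]), ([150, 138], 0.59, [0.628, 0.388, 0.094])]
mug [([116, 175], 0.78, [0.526, 0.519, -0.003]), ([265, 175], 0.42, [0.537, 0.032, 0.01])]
block [([400, 235], 0.83, [0.358, -0.39, 0.028])]
```

View pics/scene0.png

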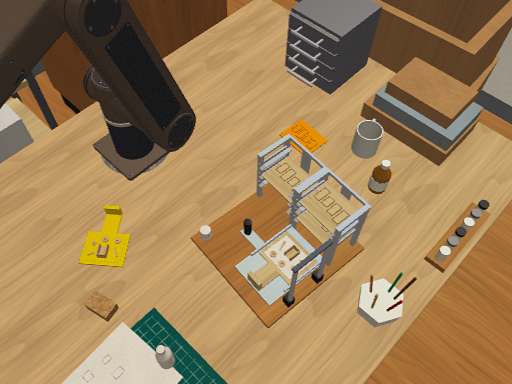

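View pics/top0.png

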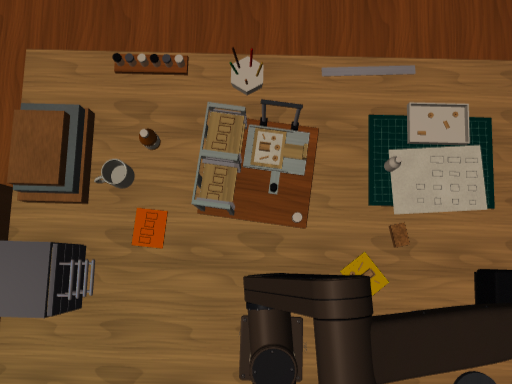

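The scene picture shows the lift plate with the board at about (285,260), the post at (248,227), the pot at (206,232), the rack bays at (330,205) and (285,175), and the yellow board at (107,240). The storage sheet reads z≈0.13, which suggests the middle pair is the empty one. Next I fit the rack's pose.

```bash
python3 - <<'E'
from h import *
P=[]
for n in('scene','top'):
    W=cloud(n,np.load(f'/tmp/{n}0.npy'))
    img=cv2.imread(f'pics/{n}0.png')
    reg=(W[...,0]>.38)&(W[...,0]<.8)&(W[...,1]>-.2)&(W[...,1]<.3)
    def rect(lo,hi,nm,extra=None):
        m=reg&(W[...,2]>lo)&(W[...,2]<hi)
        if extra is not None: m&=extra
        Q=W[m][:,:2].astype(np.float32)
        if len(Q)<5: print(n,nm,len(Q));return
        r=cv2.minAreaRect(Q*1000); print(n,nm,len(Q),np.round(r[0],1),np.round(r[1],1),round(r[2],2),'medz',round(float(np.median(W[m][:,2])),4))
    rect(.198,.213,'walls',W[...,1]>.08)
    rect(.225,.25,'cols')
    rect(.006,.018,'base')
    dark=(img.max(-1)<60)
    rect(.09,.112,'post',dark&(W[...,0]<.6))
    rect(.09,.112,'postall',(W[...,0]<.6)&(W[...,1]<.08))
    rect(.08,.1,'handle',(W[...,0]>.56)&(W[...,1]<.08)&~dark)
    # histograms of z in bays
    for a,c in(('load',(.63,.16)),('stor',(.485,.18))):
        m=(abs(W[...,0]-c[0])<.035)&(abs(W[...,1]-c[1])<.03); print(a,np.histogram(W[m][:,2],bins=[0,.07,.08,.085,.095,.12,.125,.135,.16,.165,.175,.3])[0])
E
python3 - <<'E'
import cv2
a=cv2.imread('pics/scene0.png')[125:325,185:385]
b=cv2.imread('pics/top0.png')[90:235,185:330]
import numpy as np
cv2.imwrite('pics/crop0.png',np.hstack([cv2.resize(a,(400,400),interpolation=2),cv2.resize(b,(400,400),interpolation=2)]))
E
```

```text
scene walls 1131 [556.7 164.4] [112.6 300.5] 83.71 medz 0.2051
scene cols 291 [700.4  -9.8] [118.3  13.5] 84.05 medz 0.2364
scene base 6665 [589.   46.1] [418.9 490.7] 0.21 medz 0.0127
scene post 48 [486.7   3.4] [15.7 19.9] 45.36 medz 0.1046
scene postall 74 [535.3 -43.6] [ 21.2 155.2] 45.92 medz 0.1044
scene handle 128 [646.5 -28.1] [148.9 115.5] 82.61 medz 0.0876
load [ 42   0   0  85   1   0   0   0   3 561   3]
stor [125   0   0   0   0   8 419   7   0   0   0]
top walls 879 [557.5 165.8] [109.8 298.1] 83.6 medz 0.2053
top cols 195 [700.5  -8.6] [116.4  15.6] 83.19 medz 0.2359
top base 4645 [589.9  50.2] [419.6 499. ] 0.05 medz 0.0119
top post 56 [450.8 109.8] [134.  204.1] 50.42 medz 0.1049
top postall 52 [534.4 -37.7] [ 19.3 152.8] 47.63 medz 0.1045
top handle 64 [640.7 -23.5] [149.4 106.3] 84.33 medz 0.0871
load [  0   0   0   0   0   0   0   0  34 438  15]
stor [  0   0   0   0   0  29 418  23   0   0   0]
```

View pics/crop0.png

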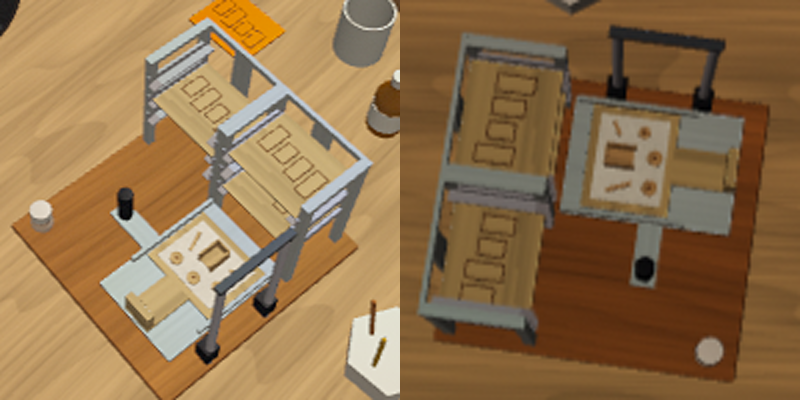

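The bay holds sheets on the low and top rails, and the storage sheet is at mid height, so the middle pair is empty and the lift goes to 0.075. The rack origin is about (0.623, 0.100) with yaw −6.3°. The predicted post position (0.487, 0.004) matches the measurement.

Emit:
carry_out:
  deltas: [0.05,-0.032,0,0,0,0.0716,0.1,-0.065,0,0,0,0.143,0.15,-0.097,0,0,0,0.215,0.2,-0.13,0,0,0,0.286,0.25,-0.162,0,0,0,0.358]
  grip: 75

```text
time: 1.82
eef_pos: [0.3698, -0.4341, 0.1968]
tcp_rot: [0.998, -0.056, 0.0, 0.0]
contact_force: [0.6, -0.1, -1.2]
opening: 0.749
finger_force: 0.0
```

Emit:
carry_out:
  deltas: [0.008,-0.056,0,0,0,0,0.017,-0.112,0,0,0,0,0.025,-0.168,0,0,0,0,0.034,-0.224,0,0,0,0,0.042,-0.28,0,0,0,0]

```text
time: 2.45
eef_pos: [0.4412, -0.1602, 0.1969]
tcp_rot: [0.999, -0.055, 0.001, 0.0]
contact_force: [1.0, -0.6, 0.8]
opening: 0.752
finger_force: 0.0
```

Emit:
carry_out:
  deltas: [0.009,-0.056,0,0,0,0,0.017,-0.112,0,0,0,0,0.026,-0.169,0,0,0,0,0.026,-0.169,0.02,0,0,0,0.026,-0.169,0.02,0,0,0]

```text
time: 3.08
eef_pos: [0.484, 0.0043, 0.1751]
tcp_rot: [0.999, -0.054, -0.002, -0.0]
contact_force: [-0.6, 0.5, 0.4]
opening: 0.747
finger_force: 0.0
```

```bash
python3 - <<'E'
from h import *
s=ctrl.get_state();print(s['time'],s['eef_pos'],s['tcp_rot'],s['qpos'])
R=np.array([[.994,.110],[-.110,.994]]).T  # world->rack rows
o=np.array([.623,.100])
for n in('scene',):
    p,d=cap(n,n+'1');W=cloud(n,d)
    r=(W[...,:2]-o); X=r[...,0]*.994-r[...,1]*.110; Y=r[...,0]*.110+r[...,1]*.994
    dark=p.max(-1)<70
    m=dark&(abs(X+.125)<.03)&(abs(Y+.11)<.03)&(W[...,2]>.06)&(W[...,2]<.115)
    print('post',m.sum(),np.percentile(X[m],[2,98]),np.percentile(Y[m],[2,98]),W[m][:,2].max())
    m=(abs(X)<.03)&(Y<-.12)&(Y>-.22)&(W[...,2]>.08)&(W[...,2]<.1)
    print('handle',m.sum(),np.percentile(X[m],[2,98]),np.percentile(Y[m],[2,98]),W[m][:,2].max())
E
python3 -c "
import cv2
cv2.imwrite('pics/crop1.png',cv2.resize(cv2.imread('pics/scene1.png')[110:330,150:390],None,fx=2.5,fy=2.5))"
```

```text
3.075 [0.484008   0.00427968 0.17509444] [ 9.98554167e-01 -5.37282620e-02 -1.67608792e-03 -2.02016294e-04] [-2.01102118e-01 -1.22799759e-01  2.05324558e+00 -9.86937574e-05
  1.21452200e+00  1.47723723e+00]
post 92 [-0.13222971 -0.11453583] [-0.12144465 -0.1028616 ] 0.11009942425006836
handle 97 [-0.02045887  0.02270829] [-0.19835009 -0.1863648 ] 0.09274347271309802
```

View pics/crop1.png

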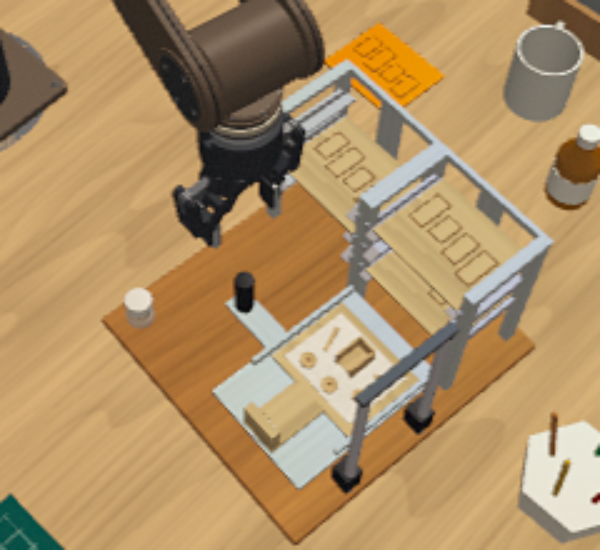

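The picture shows the gripper centred over the post (crop about (243,285)), with the fingers either side of it along rack y. The handle is at rack y −0.198 to −0.186. Descending now.

Emit:
carry_out:
  deltas: [0.0025,0,0.04,0,0,0,0.0025,0,0.08,0,0,0,0.0025,0,0.1,0,0,0,0.0025,0,0.109,0,0,0,0.0025,0,0.109,0,0,0]

```text
time: 3.75
eef_pos: [0.488, 0.0024, 0.068]
tcp_rot: [0.998, -0.055, 0.0, 0.0]
contact_force: [-0.7, -0.0, -0.4]
opening: 0.751
finger_force: 0.0
```

Emit:
carry_out:
  deltas: [0,0,0,0,0,0,0,0,0,0,0,0,0,0,0,0,0,0,0,0,0,0,0,0,0,0,0,0,0,0]
  grip: 0
  grip_force: 50

```text
time: 4.38
eef_pos: [0.4898, 0.0029, 0.0702]
tcp_rot: [0.999, -0.054, 0.002, 0.0]
contact_force: [-0.8, 0.9, 7.3]
opening: 0.004
finger_force: 3.3
```

```bash
python3 - <<'E'
from h import *
p,d=cap('scene','scene2');p2,d2=cap('top','top2')
a=cv2.imread('pics/scene2.png')[150:310,170:330];b=cv2.imread('pics/top2.png')[90:235,210:355]
cv2.imwrite('pics/crop2.png',np.hstack([cv2.resize(a,(400,400),interpolation=2),cv2.resize(b,(400,400),interpolation=2)]))
s=ctrl.get_state();print(s['time'],s['eef_pos'],s['contact_force'],s['opening'],s['finger_force'],s['qpos'],s['wrist_torque'])
E
```

```text
4.475 [0.48981401 0.00285105 0.07022517] [-0.0354215   0.5106516   6.68690569] -0.0008391518458576849 3.327683038660325 [-2.01848863e-01  2.00752959e-02  2.12626672e+00  3.85403521e-04
  9.90498566e-01  1.47773518e+00] [0.10650162 0.17254965 0.04846435]
```

View pics/crop2.png

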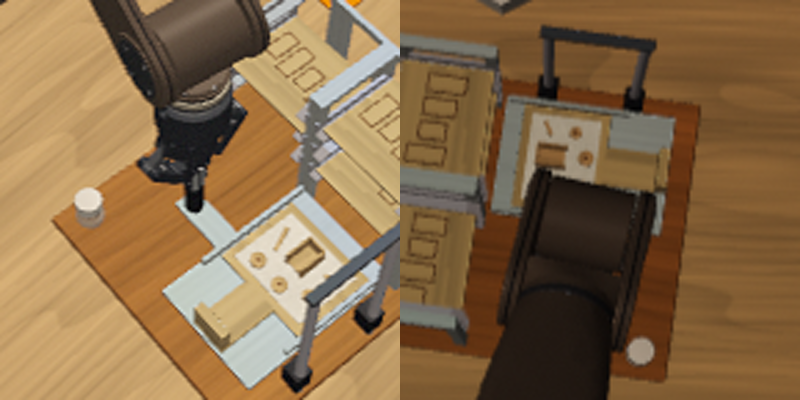

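```bash
python3 - <<'E'
from h import *
m=ctrl.camera_model('scene');K=np.array(m['intrinsics']);E=np.array(m['extrinsics'])
def pr(P):
    c=E@np.r_[P,1]; c=K@c[:3]; return (c[:2]/c[2]).round(1)
print('tcp',pr([.4898,.0029,.070]),'grasp',pr([.4898,.0029,.089]),'posttop',pr([.4866,.0044,.105]),'postbase',pr([.4866,.0044,.05]))
W1=cloud('scene',np.load('/tmp/scene1.npy'));W2=cloud('scene',np.load('/tmp/scene2.npy'))
im=cv2.imread('pics/scene2.png')
for W,c,nm in((W1,'scene1',0),(W2,'scene2',1)):
    im=cv2.imread(f'pics/{c}.png')
    for lo in np.arange(.045,.25,.0125):
        k=(abs(W[...,0]-.487)<.09)&(abs(W[...,1]-.003)<.08)&(W[...,2]>lo)&(W[...,2]<lo+.0125)&(im.max(-1)<90)
        if k.sum(): q=W[k]; print(c,round(lo,4),k.sum(),'x',np.percentile(q[:,0],[2,50,98]).round(3),'y',np.percentile(q[:,1],[2,50,98]).round(3))
im=cv2.imread('pics/scene2.png')
cv2.imwrite('pics/crop3.png',cv2.resize(im[180:250,210:280],(560,560),interpolation=cv2.INTER_NEAREST))
E
```

```text
tcp [247.7 229.4] grasp [247.7 225.9] posttop [247.2 221.8] postbase [247.2 232. ]
scene1 0.045 2 x [0.495 0.495 0.495] y [0.002 0.002 0.003]
scene1 0.0575 17 x [0.485 0.493 0.498] y [-0.008 -0.003  0.005]
scene1 0.07 17 x [0.485 0.493 0.497] y [-0.007 -0.002  0.004]
scene1 0.0825 14 x [0.485 0.492 0.497] y [-0.007 -0.004  0.005]
scene1 0.095 46 x [0.478 0.49  0.496] y [-0.007  0.002  0.012]
scene1 0.1075 10 x [0.48  0.487 0.496] y [-0.005  0.002  0.01 ]
scene1 0.22 28 x [0.481 0.49  0.498] y [-0.04   0.034  0.042]
scene1 0.2325 41 x [0.479 0.485 0.497] y [-0.044  0.032  0.044]
scene1 0.245 31 x [0.479 0.49  0.497] y [-0.044  0.033  0.045]
scene2 0.045 4 x [0.49  0.496 0.497] y [-0.003  0.     0.005]
scene2 0.0575 16 x [0.485 0.493 0.497] y [-0.008 -0.003  0.005]
scene2 0.07 14 x [0.486 0.494 0.497] y [-0.007 -0.004  0.006]
scene2 0.0825 19 x [0.484 0.494 0.497] y [-0.007 -0.004  0.005]
scene2 0.095 7 x [0.489 0.495 0.498] y [-0.006 -0.003  0.004]
scene2 0.1075 11 x [0.487 0.496 0.5  ] y [-0.013 -0.006  0.003]
scene2 0.12 18 x [0.491 0.496 0.499] y [-0.014 -0.007  0.012]
scene2 0.1325 12 x [0.493 0.498 0.5  ] y [-0.014 -0.003  0.006]
scene2 0.145 34 x [0.488 0.499 0.503] y [-0.028 -0.007  0.027]
scene2 0.1575 73 x [0.476 0.495 0.504] y [-0.037 -0.017  0.036]
scene2 0.17 66 x [0.491 0.501 0.506] y [-0.047  0.003  0.047]
scene2 0.1825 77 x [0.488 0.502 0.507] y [-0.058 -0.007  0.056]
scene2 0.195 99 x [0.473 0.49  0.506] y [-0.06  -0.046  0.059]
scene2 0.2075 50 x [0.479 0.493 0.506] y [-0.046 -0.035 -0.014]
scene2 0.22 24 x [0.479 0.491 0.496] y [-0.04  -0.036 -0.028]
scene2 0.2325 59 x [0.48  0.512 0.525] y [-0.037 -0.027  0.015]
scene2 0.245 86 x [0.478 0.516 0.525] y [-0.037 -0.024  0.016]
```

View pics/crop3.png

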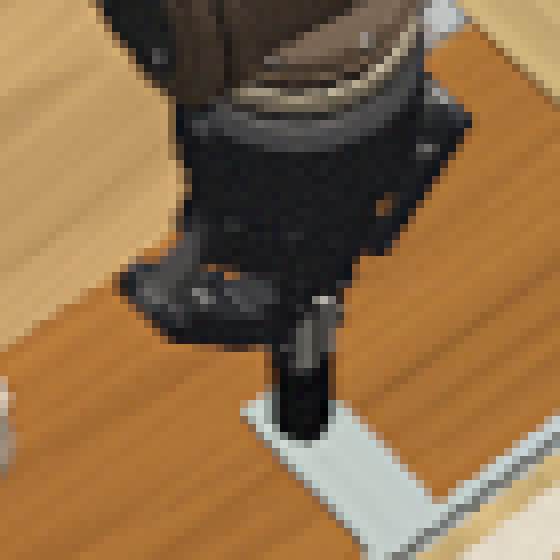

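```bash
python3 - <<'E'
from h import *
m=ctrl.camera_model('scene');K=np.array(m['intrinsics']);E=np.array(m['extrinsics'])
def pr(P):
    c=E@np.r_[P,1]; c=K@c[:3]; return (c[:2]/c[2]).round(1).tolist()
for z in(.175,.185,.195,.205,.215): print(z,pr([.484-.004,.004-.036,z]),pr([.484+.004,.004+.036,z]))
W1=cloud('scene',np.load('/tmp/scene1.npy'));W2=cloud('scene',np.load('/tmp/scene2.npy'))
for v in range(200,212): print(v,[np.round(W1[v,u],3).tolist() for u in(234,235,236)])
print()
for v in range(212,236,1): print(v,[np.round(W2[v,u],3).tolist() for u in(246,248,250)])
E
```

```text
0.175 [235.0, 215.2] [257.5, 199.4]
0.185 [234.9, 213.1] [257.6, 197.2]
0.195 [234.8, 210.9] [257.6, 195.0]
0.205 [234.7, 208.8] [257.7, 192.8]
0.215 [234.6, 206.6] [257.8, 190.6]
200 [[0.491, -0.043, 0.268], [0.491, -0.04, 0.265], [0.491, -0.038, 0.263]]
201 [[0.49, -0.042, 0.262], [0.491, -0.041, 0.262], [0.491, -0.037, 0.257]]
202 [[0.49, -0.043, 0.259], [0.488, -0.038, 0.251], [0.489, -0.036, 0.25]]
203 [[0.483, -0.037, 0.24], [0.487, -0.037, 0.245], [0.49, -0.037, 0.248]]
204 [[0.485, -0.039, 0.24], [0.486, -0.036, 0.239], [0.489, -0.036, 0.241]]
205 [[0.485, -0.038, 0.234], [0.486, -0.037, 0.235], [0.489, -0.036, 0.236]]
206 [[0.485, -0.039, 0.231], [0.486, -0.037, 0.231], [0.489, -0.036, 0.233]]
207 [[0.485, -0.039, 0.228], [0.487, -0.038, 0.228], [0.489, -0.036, 0.228]]
208 [[0.483, -0.037, 0.217], [0.487, -0.038, 0.224], [0.488, -0.035, 0.221]]
209 [[0.39, 0.049, 0.007], [0.395, 0.048, 0.014], [0.396, 0.051, 0.011]]
210 [[0.395, 0.044, 0.012], [0.398, 0.045, 0.014], [0.399, 0.049, 0.011]]
211 [[0.397, 0.042, 0.012], [0.4, 0.044, 0.013], [0.402, 0.046, 0.013]]

212 [[0.505, -
[... 1089 characters left out ...]
496, 0.005, 0.093]]
227 [[0.492, -0.006, 0.097], [0.495, -0.001, 0.094], [0.496, 0.005, 0.088]]
228 [[0.491, -0.004, 0.088], [0.496, -0.003, 0.093], [0.496, 0.006, 0.082]]
229 [[0.492, -0.006, 0.086], [0.496, -0.003, 0.088], [0.497, 0.004, 0.08]]
230 [[0.492, -0.006, 0.081], [0.496, -0.003, 0.082], [0.496, 0.005, 0.071]]
231 [[0.491, -0.005, 0.073], [0.494, -0.001, 0.072], [0.496, 0.006, 0.066]]
232 [[0.492, -0.005, 0.069], [0.496, -0.002, 0.069], [0.497, 0.004, 0.063]]
233 [[0.491, -0.005, 0.063], [0.496, -0.002, 0.064], [0.497, 0.005, 0.056]]
234 [[0.49, -0.004, 0.053], [0.495, -0.001, 0.057], [0.496, 0.006, 0.048]]
235 [[0.491, -0.005, 0.051], [0.494, -0.001, 0.05], [0.499, 0.003, 0.051]]
```

The tips shut on top of the post: the cloud puts them at z≈0.105 while the reported TCP is 0.070. In the earlier picture the same offset shows, about +0.035 in z. I'll lift, open, and descend using that offset.

Emit:
carry_out:
  deltas: [-0.001,-0.001,-0.02,0,0,0,-0.002,-0.0015,-0.035,0,0,0,-0.002,-0.0015,-0.035,0,0,0,-0.002,-0.0015,-0.035,0,0,0,-0.002,-0.0015,-0.035,0,0,0]
  grip: 75

```text
time: 5.1
eef_pos: [0.4852, 0.0048, 0.1017]
tcp_rot: [0.999, -0.055, -0.001, -0.0]
contact_force: [0.7, 0.2, -0.6]
opening: 0.751
finger_force: 0.0
```

```bash
python3 - <<'E'
from h import *
p,d=cap('scene','scene4');s=ctrl.get_state();print(s['time'],s['eef_pos'],s['contact_force'],s['opening'],s['qpos'])
W=cloud('scene',d)
m=ctrl.camera_model('scene');K=np.array(m['intrinsics']);E=np.array(m['extrinsics'])
def pr(P):
    c=E@np.r_[P,1]; c=K@c[:3]; return (c[:2]/c[2]).round(1).tolist()
k=(abs(W[...,0]-.487)<.035)&(abs(W[...,1])<.065)&(W[...,2]>.06)&(W[...,2]<.2)
for sgn in(-1,1):
    q=W[k&(sgn*(W[...,1]-.003)>.02)]; z=np.sort(q[:,2])[:15]; print(sgn,len(q),z.round(3)); l=q[q[:,2]<z[0]+.02]; print(l.mean(0).round(4))
E
```

```text
5.15 [0.48528587 0.00479562 0.10172359] [-0.31584643 -0.42173493 -0.41131765] 0.7500843836757358 [-1.99549579e-01 -3.29346294e-02  2.11327451e+00 -9.51366312e-06
  1.06277649e+00  1.48053747e+00]
-1 104 [0.148 0.149 0.152 0.152 0.152 0.153 0.153 0.154 0.155 0.156 0.156 0.156
 0.16  0.161 0.162]
[ 0.487  -0.0377  0.159 ]
1 112 [0.144 0.146 0.146 0.146 0.147 0.147 0.148 0.15  0.15  0.15  0.151 0.151
 0.152 0.153 0.153]
[0.4894 0.0359 0.1539]
```

The open tips sit at z≈0.145 with 0.102 reported, so the 35 mm offset is confirmed. Descending to a reported 0.032.

Emit:
carry_out:
  deltas: [0.001,0,0.03,0,0,0,0.001,0,0.055,0,0,0,0.001,0,0.07,0,0,0,0.001,0,0.07,0,0,0]

```text
time: 5.65
eef_pos: [0.4857, 0.0048, 0.0312]
tcp_rot: [0.999, -0.055, -0.002, -0.0]
contact_force: [-0.4, -0.3, 0.5]
opening: 0.753
finger_force: 0.0
```

Emit:
carry_out:
  deltas: [0,0,0,0,0,0,0,0,0,0,0,0,0,0,0,0,0,0,0,0,0,0,0,0]
  grip: 0
  grip_force: 60

```text
time: 6.15
eef_pos: [0.488, 0.0067, 0.034]
tcp_rot: [0.998, -0.055, 0.001, -0.002]
contact_force: [0.2, 7.2, 3.2]
opening: 0.244
finger_force: 58.6
```

Emit:
carry_out:
  deltas: [0,0,-0.012,0,0,0,0,0,-0.03,0,0,0,0,0,-0.048,0,0,0,0,0,-0.066,0,0,0,0,0,-0.075,0,0,0]

```text
time: 6.78
eef_pos: [0.4881, 0.0067, 0.1084]
tcp_rot: [0.998, -0.055, 0.002, -0.002]
contact_force: [5.3, 7.9, -5.9]
opening: 0.241
finger_force: 58.9
```

Emit:
carry_out:
  deltas: [0,0,0,0,0,0,0,0,0,0,0,0]

```text
time: 7.02
eef_pos: [0.488, 0.0067, 0.1093]
tcp_rot: [0.998, -0.055, 0.002, -0.002]
contact_force: [0.8, 7.7, 2.9]
opening: 0.243
finger_force: 59.3
```

```bash
cat >> h.py <<'E'
def meas(tag):
    o=np.array([.623,.100])
    for n in('scene','top'):
        p,d=cap(n,tag+n);W=cloud(n,d);r=W[...,:2]-o;X=r[...,0]*.994-r[...,1]*.110;Y=r[...,0]*.110+r[...,1]*.994;Z=W[...,2]
        for nm,k in(('plate',(abs(abs(X)-.042)<.012)&(Y<-.145)&(Y>-.19)),('plateF',(abs(X)<.04)&(Y>-.02)&(Y<-.01)),('link',(abs(X+.09)<.008)&(abs(Y+.11)<.008)),('panel',(abs(abs(X)-.054)<.003)&(Y>-.12)&(Y<-.04))):
            k=k&(Z<.2)
            if k.sum(): print(n,nm,k.sum(),Z[k].min().round(4),np.median(Z[k]).round(4))
        k=(abs(X)<.03)&(Y<-.03)&(Y>-.22)&(Z>.148)&(Z<.18)
        if k.sum()>5: print(n,'handle',k.sum(),np.percentile(X[k],[2,98]).round(4),np.percentile(Y[k],[2,98]).round(4),'top',np.percentile(Z[k],90).round(4))
    s=ctrl.get_state();print(s['time'],s['eef_pos'],s['contact_force'],s['opening'])
E
python3 - <<'E'
from h import *
meas('up1')
E
```

```text
scene plate 513 0.0075 0.1244
scene plateF 105 0.0092 0.1258
scene link 35 0.1209 0.1254
scene panel 122 0.0071 0.1301
scene handle 172 [-0.019   0.0228] [-0.1983 -0.0494] top 0.1647
top plate 139 0.0159 0.1258
top plateF 86 0.1198 0.1253
top panel 53 0.1258 0.1301
top handle 94 [-0.021   0.0201] [-0.1954 -0.0478] top 0.1661
7.125 [0.48804973 0.00668063 0.10928684] [1.00069353 8.37756509 2.86925903] 0.24139318821746955
```

The lift rose 75 mm and the plate top reads about 0.125, level with the middle rails. Releasing and backing off upward.

Emit:
carry_out:
  deltas: [0,0,0,0,0,0,0,0,0,0,0,0,0,0,0,0,0,0]
  grip: 75

```text
time: 7.5
eef_pos: [0.4868, 0.0044, 0.1076]
tcp_rot: [0.999, -0.055, 0.0, 0.0]
contact_force: [0.8, 0.5, 0.2]
opening: 0.748
finger_force: 0.0
```

Emit:
carry_out:
  deltas: [0,0,-0.03,0,0,0,0,0,-0.08,0,0,0,0,0,-0.1,0,0,0,0.02,0.02,-0.1,0,0,-0.18,0.04,0.04,-0.1,0,0,-0.36]

```text
time: 8.12
eef_pos: [0.5228, -0.0401, 0.2082]
tcp_rot: [0.992, 0.128, 0.001, 0.0]
contact_force: [0.8, 0.7, -0.1]
opening: 0.751
finger_force: 0.0
```

```bash
python3 - <<'E'
from h import *
meas('up2'); print(ctrl.get_state()['qpos'],ctrl.get_state()['tcp_rot'])
E
```

```text
scene plate 513 0.0053 0.1245
scene plateF 117 0.1211 0.1259
scene link 36 0.1209 0.1267
scene panel 121 0.0077 0.1305
scene handle 175 [-0.0201  0.0225] [-0.1984 -0.0494] top 0.1644
top plateF 87 0.1167 0.1258
top panel 83 0.0092 0.1294
top handle 24 [-0.0115  0.0141] [-0.0778 -0.047 ] top 0.1542
8.225 [ 0.52320447 -0.04134537  0.20757483] [ 0.44361957  0.41456388 -0.04785329] 0.7469481010784091
[-2.71981356e-01 -5.69076256e-02  1.93148368e+00 -6.33233141e-04
  1.26648672e+00  1.04976060e+00] [9.92244647e-01 1.24299637e-01 1.27716592e-04 3.80976672e-04]
```

Emit:
carry_out:
  deltas: [0.01,0.023,0,0,0,-0.18,0.02,0.046,0,0,0,-0.36,0.03,0.07,0,0,0,-0.54,0.04,0.092,0,0,0,-0.72,0.048,0.112,0,0,0,-0.9]
  grip: 12

```text
time: 8.85
eef_pos: [0.5964, -0.1361, 0.2072]
tcp_rot: [0.838, 0.545, -0.0, -0.001]
contact_force: [0.3, 0.9, -0.4]
opening: 0.123
finger_force: 0.0
```

Emit:
carry_out:
  deltas: [0,0,0,0,0,-0.155,0,0,0,0,0,-0.311,0,0,0.02,0,0,-0.311,0,0,0.02,0,0,-0.311]

```text
time: 9.35
eef_pos: [0.5945, -0.135, 0.184]
tcp_rot: [0.746, 0.666, -0.001, -0.003]
contact_force: [0.1, -0.1, 0.7]
opening: 0.12
finger_force: 0.0
```

```bash
python3 - <<'E'
from h import *
meas('up3'); s=ctrl.get_state();print(s['qpos'],s['tcp_rot'])
a=cv2.imread('pics/up3scene.png')[130:330,185:385];b=cv2.imread('pics/up3top.png')[90:235,200:345]
cv2.imwrite('pics/crop5.png',np.hstack([cv2.resize(a,(400,400),interpolation=2),cv2.resize(b,(400,400),interpolation=2)]))
E
```

```text
scene plate 442 0.0064 0.1242
scene plateF 112 0.1212 0.1257
scene link 22 0.1235 0.1261
scene panel 129 0.0073 0.1298
scene handle 87 [-0.0112  0.0233] [-0.1978 -0.049 ] top 0.1635
top plate 189 0.006 0.1256
top plateF 89 0.1168 0.1249
top link 29 0.1166 0.1254
top panel 142 0.0055 0.1295
top handle 23 [-0.0118  0.0135] [-0.0779 -0.0469] top 0.1546
9.45 [ 0.59582218 -0.13560406  0.18631553] [ 0.03383236  0.10073808 -0.30693207] 0.1185658760910496
[-3.89686211e-01  1.57104090e-01  1.74823196e+00  5.27167312e-05
  1.23851228e+00 -2.78827518e-01] [ 7.45200475e-01  6.66839545e-01 -4.69314255e-04 -1.02585666e-03]
```

View pics/crop5.png

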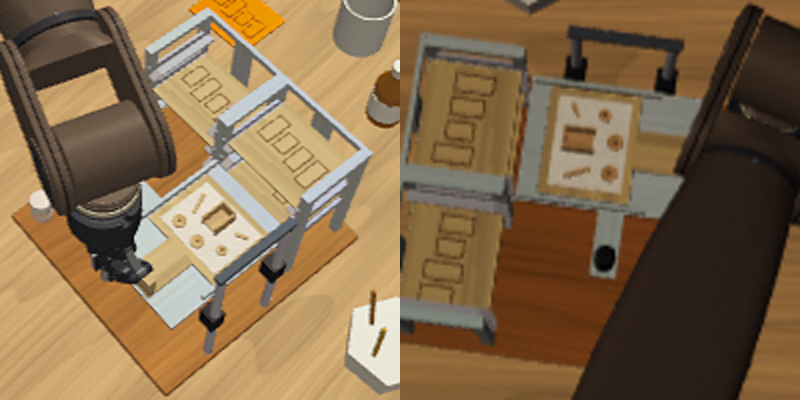

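The picture shows the fingers behind the handle (crop about (145,275)), the board flat on the raised table, and the front clear to the bay. Lowering behind the handle.

Emit:
carry_out:
  deltas: [0,0.002,0.04,0,0,0,0,0.002,0.084,0,0,0,0,0.002,0.084,0,0,0,0.01,0.002,0.084,0,0,0,0.02,0.002,0.084,0,0,0]

```text
time: 10.07
eef_pos: [0.6025, -0.1163, 0.1065]
tcp_rot: [0.745, 0.667, 0.001, 0.002]
contact_force: [0.6, -0.2, -0.8]
opening: 0.124
finger_force: 0.0
```

Emit:
carry_out:
  deltas: [0.006,0,0,0,0,0,0.014,0,0,0,0,0,0.024,0,0,0,0,0,0.034,0,0,0,0,0,0.042,0,0,0,0,0]

```text
time: 10.7
eef_pos: [0.6053, -0.0741, 0.1036]
tcp_rot: [0.744, 0.668, -0.0, 0.0]
contact_force: [-0.1, -1.5, 0.1]
opening: 0.119
finger_force: 0.7
```

```bash
cat >> h.py <<'E'
def meas2(tag):
    o=np.array([.623,.100])
    for n in('scene','top'):
        p,d=cap(n,tag+n);W=cloud(n,d);r=W[...,:2]-o;X=r[...,0]*.994-r[...,1]*.110;Y=r[...,0]*.110+r[...,1]*.994;Z=W[...,2]
        k=(abs(X)<.021)&(Y<-.03)&(Y>-.22)&(Z>.15)&(Z<.166)
        if k.sum()>5: print(n,'handle',k.sum(),'Y',np.percentile(Y[k],[2,50,98]).round(4),'ztop',np.percentile(Z[k],95).round(4))
        for lo,hi in((-.055,-.04),(.04,.055)):
            k=(X>lo)&(X<hi)&(Y<0)&(Y>-.15)&(Z>.128)&(Z<.134)
            if k.sum()>3: print(n,'panel X',lo,k.sum(),'Ymin/max',np.percentile(Y[k],[1,99]).round(4),'z',np.median(Z[k]).round(4))
    s=ctrl.get_state();r=s['eef_pos'][:2]-o;print(s['time'],'tip rack',(r[0]*.994-r[1]*.11).round(4),(r[0]*.11+r[1]*.994).round(4),s['eef_pos'][2],s['contact_force'])
E
python3 -c "
from h import *
meas2('p1')"
```

```text
scene handle 43 Y [-0.1887 -0.1848 -0.0339] ztop 0.1657
scene panel X -0.055 88 Ymin/max [-0.0739 -0.0014] z 0.1313
scene panel X 0.04 162 Ymin/max [-0.1459 -0.0015] z 0.1314
top handle 9 Y [-0.0467 -0.0433 -0.0379] ztop 0.1536
top panel X -0.055 103 Ymin/max [-0.1021 -0.0012] z 0.1313
top panel X 0.04 109 Ymin/max [-0.1055 -0.002 ] z 0.131
10.8 tip rack 0.0014 -0.1744 0.1032969243507846 [0.2417591  0.83605113 0.32137806]
```

Emit:
carry_out:
  deltas: [0.008,0,0,0,0,0,0.018,0,0,0,0,0,0.028,0,0,0,0,0,0.04,0,0,0,0,0,0.05,0,0,0,0,0]

```text
time: 11.42
eef_pos: [0.6107, -0.024, 0.1035]
tcp_rot: [0.744, 0.668, -0.0, -0.0]
contact_force: [-0.3, -0.3, 0.4]
opening: 0.117
finger_force: 0.3
```

```bash
python3 -c "
from h import *
meas2('p2')
a=cv2.imread('pics/p2scene.png')[130:330,185:385];b=cv2.imread('pics/p2top.png')[90:235,200:345]
cv2.imwrite('pics/crop6.png',np.hstack([cv2.resize(a,(400,400),interpolation=2),cv2.resize(b,(400,400),interpolation=2)]))"
```

```text
scene handle 41 Y [-0.139 -0.134 -0.107] ztop 0.1644
scene panel X -0.055 30 Ymin/max [-0.1466 -0.0005] z 0.1315
scene panel X 0.04 120 Ymin/max [-0.1491 -0.0018] z 0.1303
top panel X -0.055 55 Ymin/max [-0.0531 -0.0002] z 0.1307
top panel X 0.04 48 Ymin/max [-0.0528 -0.0016] z 0.1309
11.525 tip rack 0.0014 -0.1241 0.1035397473360142 [-0.73300268  0.35747678  0.33760711]
```

View pics/crop6.png

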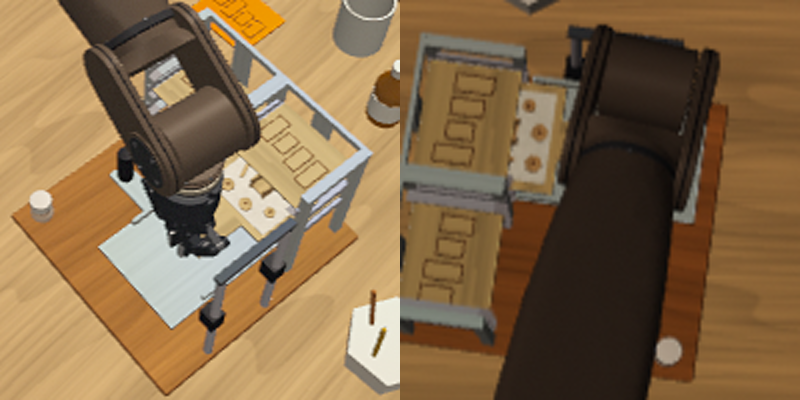

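The board is straight and about halfway into the middle level, with its panel back at rack y≈−0.053. About 58 mm is left.

Emit:
carry_out:
  deltas: [0.01,0,0,0,0,0,0.021,0,0,0,0,0,0.032,0,0,0,0,0,0.042,0,0,0,0,0,0.048,0,0,0,0,0]

```text
time: 12.15
eef_pos: [0.6161, 0.0234, 0.1037]
tcp_rot: [0.744, 0.668, 0.0, 0.0]
contact_force: [0.2, -1.6, 0.6]
opening: 0.12
finger_force: 0.6
```

Emit:
carry_out:
  deltas: [0.002,0,0,0,0,0,0.004,0,0,0,0,0,0.006,0,0,0,0,0]

```text
time: 12.52
eef_pos: [0.6165, 0.0263, 0.1037]
tcp_rot: [0.744, 0.668, -0.002, 0.002]
contact_force: [-1.5, -10.8, 1.4]
opening: 0.12
finger_force: 5.3
```

```bash
python3 -c "
from h import *
meas2('p3')"
```

```text
scene handle 45 Y [-0.0879 -0.0834 -0.0715] ztop 0.1653
scene panel X -0.055 32 Ymin/max [-0.1473 -0.0707] z 0.129
scene panel X 0.04 49 Ymin/max [-0.1471 -0.0104] z 0.1288
12.625 tip rack 0.0016 -0.074 0.10370229682275828 [-1.37593597 -7.05947498  1.38867906]
```

Emit:
carry_out:
  deltas: [0.002,0,0,0,0,0,0.003,0,0,0,0,0,0.003,0,0,0,0,0]

```text
time: 13.0
eef_pos: [0.6167, 0.0261, 0.1039]
tcp_rot: [0.744, 0.668, -0.004, 0.003]
contact_force: [-3.1, -13.7, 1.4]
opening: 0.121
finger_force: 7.4
```

Emit:
carry_out:
  deltas: [-0.015,0,0,0,0,0,-0.04,0,0,0,0,0,-0.04,0,-0.05,0,0,0,-0.04,0,-0.1,0,0,0,-0.09,0,-0.1,0,0,0]

```text
time: 13.62
eef_pos: [0.6105, -0.0564, 0.2099]
tcp_rot: [0.743, 0.669, 0.004, 0.004]
contact_force: [1.0, -0.5, -0.3]
opening: 0.116
finger_force: 0.0
```

Emit:
carry_out:
  deltas: [-0.06,0,0,0,0,0,-0.12,0,0,0,0,0,-0.18,0,0,0,0,0]

```text
time: 14.0
eef_pos: [0.5872, -0.2379, 0.2034]
tcp_rot: [0.745, 0.668, 0.001, -0.0]
contact_force: [0.4, -0.5, -0.2]
opening: 0.121
finger_force: 0.0
```

```bash
python3 -c "
from h import *
meas2('p4')
a=cv2.imread('pics/p4scene.png')[130:330,185:385];b=cv2.imread('pics/p4top.png')[90:235,200:345]
cv2.imwrite('pics/crop7.png',np.hstack([cv2.resize(a,(400,400),interpolation=2),cv2.resize(b,(400,400),interpolation=2)]))"
```

```text
scene handle 102 Y [-0.0663 -0.0622 -0.0534] ztop 0.1654
scene panel X -0.055 64 Ymin/max [-0.1459 -0.0103] z 0.129
scene panel X 0.04 49 Ymin/max [-0.1495 -0.0152] z 0.1289
top handle 54 Y [-0.0637 -0.0574 -0.0518] ztop 0.1652
top panel X -0.055 73 Ymin/max [-0.1452 -0.0088] z 0.129
top panel X 0.04 66 Ymin/max [-0.1451 -0.005 ] z 0.1291
14.1 tip rack 0.0013 -0.3439 0.20303499185054846 [-0.79571599  0.2904148   0.96232427]
```

View pics/crop7.png

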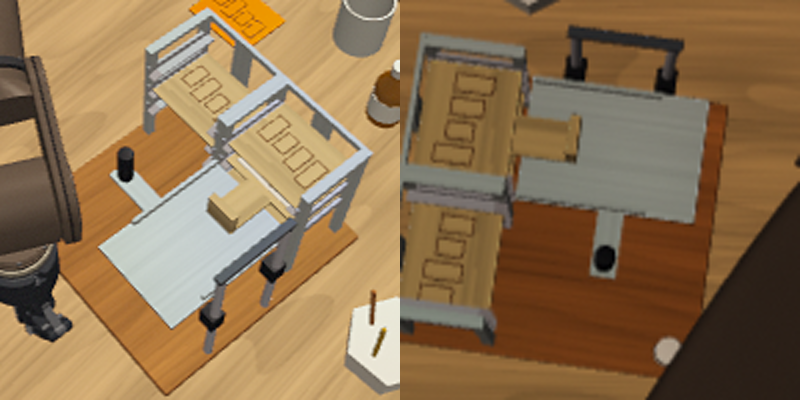

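The board is home: the handle's back is at rack y≈−0.065, its height matches the table-level reading, and the sheets and bystanders look undisturbed. Handing in.

```bash
python3 -c "
from plant import ctrl
print(ctrl.sign_off())"
```

```text
the job is handed in; nothing more can be done
None
```

The job is handed in: the table is level with the empty middle rails, and the board lies flat on them against the back stop, with the sheets still in place; my first grasp closed on top of the post (about 7 N) before the second one held.

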